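# Hand the bee drinker to the customer, lug first

### The arm

A 6-joint arm with a two-finger parallel gripper is mounted at the origin on the work surface. World frame = base frame: x ahead of the robot, y to its left, z up, the work surface at z = 0. Lengths are in m, angles in rad, forces in N, time in s.
With the tool pointing down it reaches from about 0.375 to 0.9 m from the base axis. Payload 3.1 kg.
Tool frame: the origin (TCP) lies midway between the tips of the shut fingers; the grasp point (between the pads) lies grasp_offset behind it (grasp_offset is the distance from the TCP to the grasp point, in m); z points along the fingers, y is the line along which they close (so a half turn about z gives the same grasp; the last joint's range is limited). The gripper opens to 85 mm and grips with 20 to 120 N. Pads are 22 mm wide; open, the fingers measure 114 mm over their backs; the gripper's body (76 mm by 85 mm) begins 54 mm behind the grasp point. The pads swing forward as they close: fully open they stand 13 mm farther back than shut.
Start: joints at [-0.178, 0.527, 1.433, -0, 1.181, -0.178], TCP at [0.625, 0, 0.231] pointing down, gripper open.
Joint ranges: [-3.08, 3.08], [-0.75, 2.2], [0.22, 2.44], [-1.43, 4.57], [0, 2.65], [-2.85, 2.85]. Speed limits (rad/s): [2.79, 2.79, 3.14, 3.14, 3.14, 3.14].

### API

Orientations are given as a rotation vector (axis times angle).
In Python, from cell import sense, snapshot, close_job, regions_of, grasp_offset gives the robot as it stands.
- The arm moves only by the tool servo_tool, never from a script. Its argument "series" is text: rows parted by semicolons, each of 5 numbers parted by spaces: the shift along the tool's x, y, z in cm, then the turn about the tool's z in rad, then the opening, from 0 (shut) to 1 (fully open). In form: x y z yaw claw; .... A call has 1 to 8 rows; each row is the pose to reach, as a shift and turn from the pose commanded when the call began, along the tool's axes at that moment; what a row does not reach only later rows make up. A row lasts 1/12 s, in which the tool goes at most 41.7 mm and 7.16 degrees, less where a joint would pass 70% of its speed; a pose out of reach is approached as far as the arm can. A call with a gripper value outside its range is refused whole. The fingers move at their own pace and stop on an object; "grip_force" is the grip in N (left out, the last holds). Time passes only in rows, so rows that repeat a pose let the fingers close. It gives the time, the measured TCP pose, the force, the opening and the grip force at its end, in the units of the state.
- sense(): the state, without advancing time (a new reading comes with each control period).
- snapshot(name): name is "scene" or "side" or "wrist"; returns a dict with "frame" (420x560x3 uint8, red, green, blue), "z_map" (420x560 float32, m along the optical axis (not along the pixel's ray), 0 where there is no reading), "mtx" (3x3 intrinsics, pixels), "R" (3x3) and "t" (3): a world point X has camera coordinates R X + t; the wrist camera has in their place "T_tool_cam" (4x4, takes a point from camera to tool coordinates, whose origin is the TCP and whose axes are the flange's). Camera axes: x right, y down, z forward; pixel columns grow to the right and rows downward; lengths in m; the calibration is good to about 2 mm. A picture is of the moment at which its call begins: read the wrist's pose just before it.
- close_job(): hands the job in; it is judged then, once.
Trained networks look in a picture, given as the dict that the camera call returned (one of the last four; its "shot" number tells which), for a name from the list of things; names that differ only in an ending like _2 or _b are one class to them, and where a whole thing is asked for, a point or a joint stands for the part that bears it (a point fixed in the world has none). Each returns a list of dicts, best first, with "conf" (0 to 1); they miss things now and then, are a little off and sometimes report something else, mostly with a low value. They report only what shows in the picture. A call takes as long as a camera call. They do not tell look-alikes from the thing itself.
- regions_of(picture, thing): "pixels" (420x560 bool, what is visible of it) and "rect" ([centre column, centre row, width, height] in pixels, round what is visible of it).
The state is a dict: "t": time; "joints": joint angles; "dq": joint speeds; "tau": joint torques, N m; "position": TCP position; "ee_rot": TCP orientation; "contact_force": force on the tool from outside, world axes, zero at the start; "wrist_torque": the same for the moment, N m; "finger_gap": opening from 0.0 (shut) to 1.0 (fully open); "gripper_force": force on a finger pad.
Only numpy, scipy, OpenCV 4.12 (cv2) and the standard library are available. Lean on these libraries where they do the work, as an engineer would, in place of code of your own. Each camera call takes 0.05 s, during which the arm holds its last target. There are 200 camera calls.

### The job

Pick the yellow bee-drinking dish off its wooden display block by one of its two upright lugs and bring it over the middle of the dark counter mat, turning it about a quarter turn on the way, so that the lug you are not holding points straight out over the mat's yellow-striped end to the customer. Keep the dish level and its loose blue glass ball in the middle all the way, never touch the ball, and leave the jar, smoker and hive tool where they are. Finish while still holding the dish there by that lug, level and still, about 15 cm above the mat, ready for the customer to take.

Things in the scene. Friction and masses are not known exactly. Their poses are not given: they have to be found in the camera images.
- dish: Yellow round plastic bee drinker, 184 mm across its flat rim, 140 to 280 g. Origin: centre of the flat underside; z up, x through both lugs. Inside: a shallow hollow of 200 mm radius, floor 6 mm thick, level over the middle 20 mm only. Rim top 25 mm above the origin. At the start it stands level on the block, lugs to left and right (x within 0.4 rad of the world's y line).
- lug_a (a point): Middle of the flat upright lug just outside the rim at x = -95 mm of the dish: 6 mm thick (along the dish's x), 44 mm wide (along its y), half-round top 68 mm above the dish's underside (43 mm above the rim). This point is 50 mm above the underside. Axes as the dish.
- lug_b (a point): The same point on the like lug at x = +95 mm of the dish. Either lug may be held.
- dish_middle (a point): Point on the dish's axis 22 mm above its underside: where the ball's centre is when it lies in the middle.
- ball_center (a point): Centre of the loose blue glass ball, 32 mm in diameter, 35 to 55 g, lying in the middle of the dish; it rolls easily when the dish tilts or is jerked. Ignore its axes.
- riser: Fixed wooden display block 120 x 120 mm, 45 mm high, under the dish. Origin: centre of its underside, on the counter.
- mat: Dark rubber counter mat fixed on the counter, 260 mm along its x and 200 mm along its y, 3 mm thick, origin at the centre of its underside. Its x points away from the robot to the customer (within 0.25 rad of the world's x); a yellow stripe crosses it near that far end. It lies to the left or the right, on the other side from the dish.
- mat_middle (a point): Centre of the mat's top face; axes as the mat.
- mat_far (a point): Middle of the mat's far, yellow-striped edge, 130 mm from mat_middle along the mat's x.
- honey_jar: Loose jar of amber honey with a brass-coloured lid, 68 mm across, 95 mm high, standing beyond the work; origin at the centre of its base. Leave it.
- smoker: Loose steel bee smoker with wood and leather bellows, about 190 x 105 mm, 220 mm high, standing far to the right; origin at the centre of the can's base. Leave it.
- hive_tool: Loose flat hive tool, red with steel ends, about 280 mm long along its x, 44 mm wide, 22 mm high at its bent end, lying at the left; origin at its underside. Leave it.
Not all that is in view belongs to the job. Leave any orange or pink look-alike of the part that bears ball_center alone.

How it is judged:
By the outcome, as a careful person would: the job done as asked, in the order asked, and still so for the second after the job is handed in, while the arm keeps its last pose, push and grip.
It also fails if it takes over 56 s, if anything falls off the work surface, if the arm or the gripper's body presses on something with over 40 N, if the wrist force passes 120 N, or if a joint passes its speed limit or range.

## Working session

There is one attempt and no reset: what is moved stays moved. The work goes in short steps, Python scripts to look and compute and a tool call to move; the robot and the scene stay as the last step left them, time stands still between calls to the robot, and variables do not carry over. Pictures are saved under pics/ and viewed, at most 10 in all, crops included, and the job is handed in when it is done.

Besides the shell and the picture viewer there is one more tool, called as a command line: name --argument value ..., lists and objects as JSON in quotes. servo_tool: Moves the arm, as the interface text tells. Its arguments: {"type":"object","properties":{"series":{"type":"string"},"grip_force":{"type":"number"}},"required":["series"]}

```bash
mkdir -p pics; ls; python3 - <<'E'
from cell import *
import cv2,numpy as np
print(grasp_offset); s=sense(); print(s)
ims=[]
for n in("scene","side"):
    p=snapshot(n); cv2.imwrite(f"pics/{n}0.png",p["frame"][:,:,::-1]); np.savez(f"{n}0.npz",**{k:p[k] for k in("frame","z_map","mtx","R","t")})
    for th in("dish","mat","ball_center","riser","honey_jar","smoker","hive_tool"):
        for r in regions_of(p,th)[:3]:
            m=r["pixels"]&(p["z_map"]>0); v,u=np.nonzero(m); z=p["z_map"][m]
            X=np.linalg.inv(p["mtx"])@np.array([u*z,v*z,z]); W=p["R"].T@(X-p["t"][:,None])
            print(n,th,round(r["conf"],2),np.round(r["rect"]),len(u),np.round(np.median(W,1),3),np.round(np.percentile(W,[2,98],axis=1),3).tolist())
E
```

```text
pics
0.0187
{'t': 0.0, 'joints': array([-1.78503492e-01,  5.28477304e-01,  1.43388198e+00,  1.38423440e-05,
        1.18137523e+00, -1.78535628e-01]), 'dq': array([ 0.00189836,  0.002442  ,  0.00092322, -0.00229996,  0.00129071,
       -0.00046389]), 'tau': array([ 2.50220628e-04, -4.42344439e+01, -1.78024775e+01, -2.06930472e-04,
        8.36740597e-03,  2.24214921e-05]), 'position': array([6.24302281e-01, 1.57027440e-04, 2.30333224e-01]), 'ee_rot': array([-2.22016200e+00, -2.22022165e+00,  1.90116851e-03]), 'contact_force': array([-0.39549885, -0.27755221,  0.35502215]), 'wrist_torque': array([ 0.02501745, -0.02461531, -0.0046045 ]), 'gripper_force': 0.0, 'finger_gap': 1.004453535221361}
scene dish 0.63 [350. 204.  76.  49.] 2716 [0.592 0.171 0.064] [[0.51, 0.072, 0.005], [0.678, 0.262, 0.106]]
scene mat 0.75 [239. 229.  97.  80.] 5076 [ 0.583 -0.154  0.005] [[0.446, -0.256, 0.0], [0.701, -0.047, 0.009]]
scene mat 0.61 [425. 174.  40.  64.] 709 [0.472 0.446 0.007] [[0.33, 0.42, 0.0], [0.603, 0.478, 0.021]]
scene ball_center 0.68 [354. 198.  12.  11.] 109 [0.6   0.166 0.077] [[0.585
[... 922 characters left out ...]
], [0.696, -0.046, 0.01]]
side riser 0.53 [270. 282.  74.  77.] 3590 [0.594 0.164 0.064] [[0.512, 0.074, 0.049], [0.675, 0.268, 0.107]]
side riser 0.5 [261. 314.  47.  24.] 279 [0.57  0.232 0.02 ] [[0.544, 0.211, 0.001], [0.663, 0.245, 0.055]]
side honey_jar 0.67 [229. 227.  26.  42.] 835 [0.774 0.018 0.068] [[0.75, -0.026, 0.003], [0.809, 0.032, 0.099]]
side smoker 0.78 [353. 127.  46.  69.] 2025 [ 0.567 -0.483  0.112] [[0.519, -0.628, 0.001], [0.66, -0.46, 0.207]]
side hive_tool 0.9 [259. 402.  81.  36.] 935 [0.529 0.443 0.006] [[0.441, 0.425, 0.001], [0.6, 0.459, 0.022]]
side hive_tool 0.22 [313. 223.  91.  50.] 4208 [ 0.567 -0.142  0.004] [[0.442, -0.254, -0.001], [0.695, -0.041, 0.009]]
```

View pics/scene0.png

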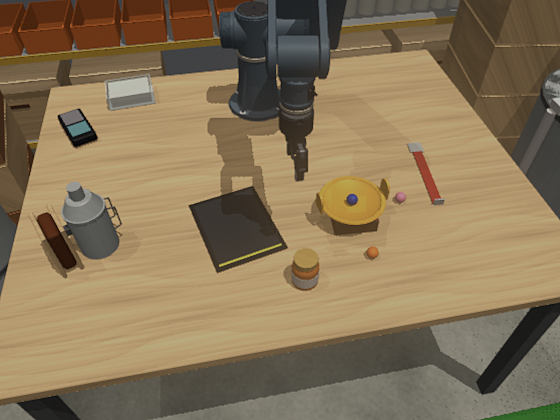

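View pics/side0.png

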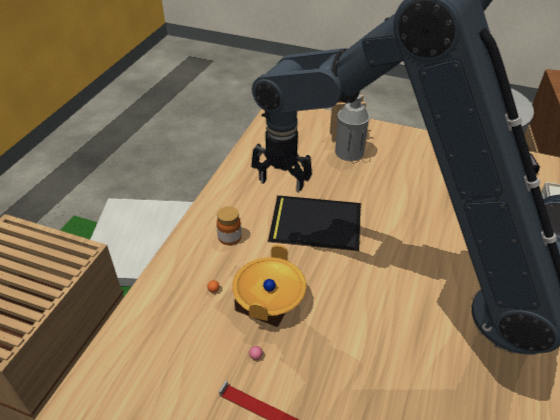

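```bash
python3 - <<'E'
import cv2,numpy as np
def cloud(n):
    p=np.load(n+"0.npz"); z=p["z_map"]; v,u=np.nonzero(z>0); zz=z[v,u]
    W=p["R"].T@(np.linalg.inv(p["mtx"])@np.array([u*zz,v*zz,zz])-p["t"][:,None])
    return W.T,p["frame"][v,u].astype(int)
for n in("scene","side"):
    W,C=cloud(n)
    yel=(C[:,0]>120)&(C[:,1]>90)&(C[:,2]<0.5*C[:,1])
    box=(abs(W[:,0]-.59)<.13)&(abs(W[:,1]-.17)<.13)
    for s in(-1,1):
        m=box&(W[:,2]>.078)&(W[:,2]<.12)&((W[:,1]-.168)*s>.06)
        print(n,"lug",s,m.sum(),W[m].mean(0).round(4),W[m].min(0).round(3),W[m].max(0).round(3))
        if m.sum()>5: print("  dir",np.linalg.svd(W[m][:,:2]-W[m][:,:2].mean(0))[2][0].round(3))
    m=box&yel&(W[:,2]>.06)&(W[:,2]<.076)
    r=cv2.minEnclosingCircle(W[m][:,:2].astype(np.float32)); print("rim",r)
    b=box&(C[:,2]>C[:,0]+30)&(W[:,2]>.05); 
    A=np.c_[2*W[b],np.ones(b.sum())]; print("ball",b.sum(),W[b].mean(0).round(3),W[b].max(0).round(3))
    m=(abs(W[:,0]-.58)<.2)&(abs(W[:,1]+.15)<.16)&(W[:,2]<.015)
    dark=m&(C.sum(1)<200); rr=cv2.minAreaRect(W[dark][:,:2].astype(np.float32)); print("mat dark",rr)
    y=m&yel; print("stripe",y.sum(),W[y].mean(0).round(3),cv2.minAreaRect(W[y][:,:2].astype(np.float32)))
E
```

```text
scene lug -1 87 [0.608  0.0726 0.0982] [0.584 0.069 0.078] [0.627 0.078 0.117]
  dir [0.989 0.147]
scene lug 1 107 [0.5879 0.2611 0.0965] [0.559 0.257 0.078] [0.608 0.267 0.115]
  dir [0.991 0.131]
rim ((0.5981382727622986, 0.1712673455476761), 0.09679895639419556)
ball 55 [0.598 0.168 0.08 ] [0.607 0.18  0.086]
mat dark ((0.5913326144218445, -0.19229468703269958), (0.2865844964981079, 0.2919585704803467), 12.841470718383789)
stripe 148 [ 0.679 -0.128  0.005] ((0.6780481934547424, -0.1257128119468689), (0.011949756182730198, 0.17552107572555542), 11.369562149047852)
side lug -1 168 [0.6023 0.0778 0.096 ] [0.581 0.071 0.078] [0.624 0.084 0.116]
  dir [-0.993 -0.114]
side lug 1 180 [0.5837 0.2665 0.0971] [0.562 0.26  0.079] [0.606 0.273 0.115]
  dir [-0.995 -0.102]
rim ((0.5930967926979065, 0.16610100865364075), 0.09513764083385468)
ball 103 [0.59  0.176 0.078] [0.604 0.187 0.088]
mat dark ((0.6203440427780151, -0.16726964712142944), (0.3542206585407257, 0.27367696166038513), 15.040431022644043)
stripe 110 [ 0.678 -0.122  0.005] ((0.6795848608016968, -0.12789763510227203), (0.008256414905190468, 0.18325847387313843), 12.473917007446289)
```

The scene shows the dish at (352,203) on its block with the ball at its centre. The mat is at (238,229), with its striped end at the far side. The orange and pink balls at (372,252) and (400,197) are decoys. I will hold the right-hand lug, at about (0.605, 0.075), and turn the dish about -84° in world yaw.

servo_tool --series "1 -0.3 0 -0.12 1; 2 -0.6 0 -0.24 1; 3 -0.9 0 -0.36 1; 4 -1.2 0 -0.48 1; 5 -1.4 0 -0.6 1; 6 -1.6 0 -0.72 1; 7 -1.8 0 -0.84 1; 7.5 -2 0 -0.96 1"

```text
t: 1.47
position: [0.6048, 0.0762, 0.2314]
ee_rot: [-0.934, -2.999, -0.001]
contact_force: [1.0, 0.4, 0.0]
finger_gap: 1.005
gripper_force: 0.0
```

servo_tool --series "0 0 0 -0.12 1; 0 0 0 -0.24 1; 0 0 0 -0.36 1; 0 0 0 -0.48 1; 0 0 0 -0.6 1; 0 0 0 -0.71 1; 0 0 0 -0.71 0.6; 0 0 0 -0.71 0.6"

```text
t: 2.13
position: [0.605, 0.075, 0.2314]
ee_rot: [-0.151, 3.138, -0.0]
contact_force: [-0.2, 0.1, -0.1]
finger_gap: 0.745
gripper_force: 0.0
```

```bash
cat > h.py <<'E'
from cell import *
import cv2,numpy as np
from scipy.spatial.transform import Rotation as Ro
def shot(n):
    s=sense(); p=snapshot(n)
    z=p["z_map"]; v,u=np.indices(z.shape); X=np.einsum("ij,jhw->hwi",np.linalg.inv(p["mtx"]),np.array([u*z,v*z,z]))
    if n=="wrist":
        T=p["T_tool_cam"]; X=X@T[:3,:3].T+T[:3,3]; W=X@Ro.from_rotvec(s["ee_rot"]).as_matrix().T+s["position"]
    else: W=(X-p["t"])@p["R"]
    W[z<=0]=np.nan
    return s,p,W
E
python3 - <<'E'
from h import *
s,p,W=shot("wrist"); cv2.imwrite("pics/w1.png",p["frame"][:,:,::-1])
M=Ro.from_rotvec(s["ee_rot"]).as_matrix(); print(s["t"],s["position"],M.round(3),s["joints"],s["finger_gap"])
np.savez("w1.npz",W=W,f=p["frame"])
for th in("dish","ball_center"):
    for r in regions_of(p,th): print(th,r["conf"],r["rect"],np.nanmedian(W[r["pixels"]],0))
m=(W[...,2]>.078)&(W[...,2]<.12)&(abs(W[...,0]-.6)<.06)&(abs(W[...,1]-.075)<.035)
print(m.sum(),W[m].mean(0),W[m].min(0),W[m].max(0),np.linalg.svd(W[m][:,:2]-W[m][:,:2].mean(0),full_matrices=False)[2][0])
E
```

```text
2.1333 [0.60498128 0.07502756 0.23135086] [[-0.995 -0.096  0.   ]
 [-0.096  0.995 -0.   ]
 [-0.    -0.    -1.   ]] [-5.97067563e-02  5.06526129e-01  1.47279931e+00 -2.24844057e-05
  1.16218522e+00 -1.72684418e+00] 0.7449964639033528
dish 0.95 [390.1, 177.2, 228.1, 182.5] [0.58286699 0.17413468 0.06291203]
ball_center 0.96 [505.1, 164.1, 37.0, 29.8] [0.56124343 0.32125626 0.02610782]
ball_center 0.69 [390.2, 176.1, 228.4, 181.3] [0.58255629 0.17425422 0.06288611]
ball_center 0.62 [376.9, 187.8, 32.1, 33.5] [0.58881463 0.16502248 0.07725663]
343 [0.59528262 0.0730053  0.10610664] [0.57858283 0.06881645 0.07849049] [0.62002993 0.07815161 0.11316129] [0.99565236 0.09314704]
```

View pics/w1.png

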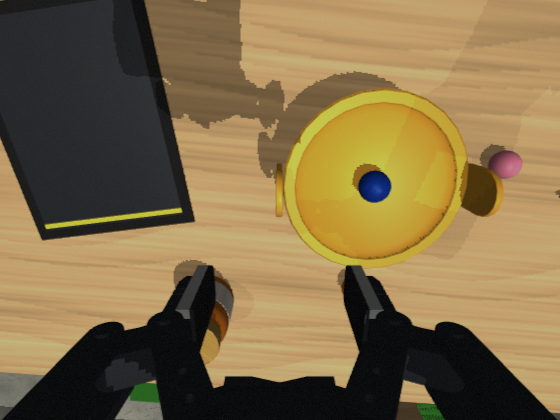

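The wrist view shows the near lug at (279,190), the far lug at (482,190) and the ball at (375,186). The yaw agrees with the lug direction. I'll go lower and look again.

servo_tool --series "0.1 0 1.5 0 0.6; 0.3 0 3 0 0.6; 0.3 0 4.5 0 0.6; 0.3 0 6 0 0.6; 0.3 0 7 0 0.6; 0.3 0 7.5 0 0.6; 0.3 0 7.5 0 0.6"

```text
t: 2.87
position: [0.6013, 0.0747, 0.1551]
ee_rot: [0.155, -3.135, -0.0]
contact_force: [-1.1, -0.3, -0.3]
finger_gap: 0.604
gripper_force: 0.0
```

```bash
python3 - <<'E'
from h import *
s,p,W=shot("wrist"); cv2.imwrite("pics/w2.png",p["frame"][:,:,::-1])
print(s["t"],s["position"],s["ee_rot"],s["finger_gap"])
M=Ro.from_rotvec(s["ee_rot"]).as_matrix()
L=(W-s["position"])@M   # tool coords
np.savez("w2.npz",W=W,L=L,f=p["frame"])
for a,b in((.08,.09),(.09,.1),(.1,.108),(.108,.12)):
    m=(W[...,2]>a)&(W[...,2]<b)&(abs(W[...,0]-.6)<.04)&(abs(W[...,1]-.075)<.02)
    if m.sum()>3: print(a,m.sum(),"tool min/max mm",(L[m].min(0)*1e3).round(1),(L[m].max(0)*1e3).round(1))
# mat from w1
d=np.load("w1.npz"); W=d["W"]; C=d["f"].astype(int)
y=(C[...,0]>120)&(C[...,1]>110)&(C[...,2]<.5*C[...,1])&(W[...,2]<.02)&(W[...,1]<0)&(W[...,0]<.72)
print("stripe",y.sum(),cv2.minAreaRect(W[y][:,:2].astype(np.float32)))
E
```

```text
2.8667 [0.60131838 0.07473446 0.15511452] [ 1.54761728e-01 -3.13536560e+00 -4.17606437e-04] 0.6043850126261566
0.08 31 tool min/max mm [19.6 -4.  65.5] [22.7  1.6 75.2]
0.09 72 tool min/max mm [-19.2  -3.8  55.3] [22.5  1.6 64.9]
0.1 168 tool min/max mm [-19.   -3.8  47.1] [20.6  1.7 55.2]
0.108 312 tool min/max mm [-12.7  -3.8  41.6] [14.5  1.5 47.1]
stripe 647 ((0.6779163479804993, -0.12776397168636322), (0.006408350542187691, 0.17520740628242493), 12.88543701171875)
```

View pics/w2.png

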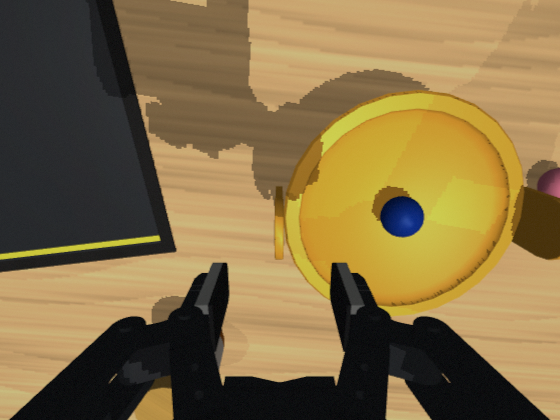

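The lug at (279,222) is centred to about 1 mm, and the ball is still at the centre of the dish. Next I descend with a small correction.

servo_tool --series "0.15 -0.1 0 0 0.6; 0.15 -0.1 1 0 0.6; 0.15 -0.1 2.2 0 0.6; 0.15 -0.1 3.4 0 0.6; 0.15 -0.1 4.6 0 0.55; 0.15 -0.1 5.7 0 0.5; 0.15 -0.1 6.7 0 0.45; 0.15 -0.1 7.4 0 0.4"

```text
t: 3.58
position: [0.5998, 0.0736, 0.0803]
ee_rot: [0.156, -3.135, -0.0]
contact_force: [-0.0, 0.3, 0.2]
finger_gap: 0.405
gripper_force: 0.0
```

servo_tool --series "0 0 0.2 0 0.35; 0 0 0.3 0 0.3; 0 0 0.3 0 0.26; 0 0 0.3 0 0.23; 0 0 0.3 0 0.2; 0 0 0.3 0 0.18; 0 0 0.3 0 0.16; 0 0 0.3 0 0.15" --grip_force 20

```text
t: 4.25
position: [0.6008, 0.0736, 0.0797]
ee_rot: [-0.156, 3.137, -0.0]
contact_force: [-0.1, 0.6, -0.3]
finger_gap: 0.146
gripper_force: 0.0
```

servo_tool --series "0 0 0 0 0.14; 0 0 0 0 0.13; 0 0 0 0 0.12; 0 0 0 0 0.11; 0 0 0 0 0.1; 0 0 0 0 0.09; 0 0 0 0 0.08; 0 0 0 0 0.07" --grip_force 20

```text
t: 4.92
position: [0.6006, 0.0739, 0.0793]
ee_rot: [0.155, -3.138, -0.001]
contact_force: [0.3, 2.3, -0.1]
finger_gap: 0.069
gripper_force: 1.2
```

servo_tool --series "0 0 0 0 0.06; 0 0 0 0 0.05; 0 0 0 0 0.04; 0 0 0 0 0.03; 0 0 0 0 0; 0 0 0 0 0" --grip_force 20

```text
t: 5.42
position: [0.6006, 0.0736, 0.0793]
ee_rot: [0.156, -3.138, -0.0]
contact_force: [-0.5, 1.0, -0.6]
finger_gap: 0.066
gripper_force: 19.9
```

servo_tool --series "0 0 0 0 0; 0 0 0 0 0; 0 0 0 0 0" --grip_force 55

```text
t: 5.67
position: [0.6007, 0.0736, 0.0794]
ee_rot: [-0.156, 3.138, -0.0]
contact_force: [-0.9, 2.2, 0.4]
finger_gap: 0.061
gripper_force: 57.1
```

servo_tool --series "0 0 0 0 0; 0 0 0 0 0; 0 0 0 0 0; 0 0 0 0 0" --grip_force 100

```text
t: 6.0
position: [0.6007, 0.0735, 0.0794]
ee_rot: [-0.156, 3.138, -0.0]
contact_force: [-0.3, 0.7, 2.1]
finger_gap: 0.057
gripper_force: 97.6
```

servo_tool --series "0 0 -0.02 0 0; 0 0 -0.05 0 0; 0 0 -0.1 0 0; 0 0 -0.16 0 0; 0 0 -0.23 0 0; 0 0 -0.31 0 0; 0 0 -0.4 0 0; 0 0 -0.5 0 0"

```text
t: 6.67
position: [0.6005, 0.0735, 0.0843]
ee_rot: [0.156, -3.137, 0.0]
contact_force: [0.4, 0.0, -2.0]
finger_gap: 0.052
gripper_force: 97.5
```

```bash
cat >> h.py <<'E'
def dish(n):
    s,p,W=shot(n); C=p["frame"].astype(int)
    R=max(regions_of(p,"dish"),key=lambda r:r["pixels"].sum())["pixels"]
    bl=(C[...,2]>C[...,0]+30)&cv2.dilate(R.astype(np.uint8),np.ones((9,9))).astype(bool)
    v,u=np.nonzero(bl); print(n,"t",round(s["t"],2),"tcp",s["position"].round(4),"F",s["contact_force"].round(1),"tau",s["wrist_torque"].round(2))
    b=W[bl]; b=b[~np.isnan(b[:,0])]; print(" ball px",u.mean().round(1),v.mean().round(1),len(u),"top",b.max(0).round(3),"med",np.median(b,0).round(3))
    return s,p,W,R
E
python3 - <<'E'
from h import *
s,p,W,R=dish("wrist"); cv2.imwrite("pics/w3.png",p["frame"][:,:,::-1])
E
```

```text
wrist t 6.67 tcp [0.6005 0.0735 0.0843] F [ 0.4  0.  -2. ] tau [-0.2  -0.08  0.04]
 ball px 452.1 263.6 741 top [0.604 0.178 0.087] med [0.588 0.163 0.076]
```

View pics/w3.png

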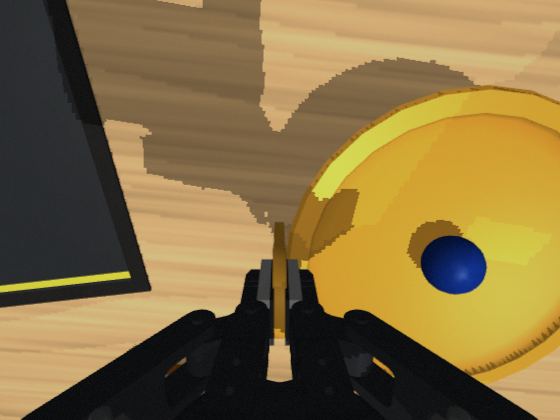

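The lug at (280,280) is between the pads and the ball is at (453,265). Next I check the tilt by fitting a plane to the rim.

servo_tool --series "0 0 -0.11 0 0; 0 0 -0.22 0 0; 0 0 -0.32 0 0; 0 0 -0.41 0 0; 0 0 -0.46 0 0; 0 0 -0.5 0 0; 0 0 -0.5 0 0; 0 0 -0.5 0 0" --grip_force 120

```text
t: 7.43
position: [0.6006, 0.0736, 0.0893]
ee_rot: [0.156, -3.138, -0.0]
contact_force: [-0.8, -0.0, -2.2]
finger_gap: 0.052
gripper_force: 117.6
```

```bash
cat >> h.py <<'E'
def tilt(n,frompkl=None):
    s,p,W,R=dish(n) if frompkl is None else frompkl
    M=Ro.from_rotvec(s["ee_rot"]).as_matrix(); ax=M[:2,1]*(1 if frompkl is None or True else 1)
    P=W[R]; P=P[~np.isnan(P[:,0])]
    # nominal dish centre: 95 mm from grasp along tool +y
    g=s["position"]+M@[0,0,-grasp_offset]; c=g+M@[0,.095,0]
    L=(P-c)@M  # tool axes about nominal centre; z down
    r=np.hypot(L[:,0],L[:,1]); k=(r>.074)&(r<.091)&(abs(L[:,2]-.025)<.03)
    # rim: keep topmost ring pts; robust plane fit
    Q=L[k]; A=np.c_[Q[:,:2],np.ones(len(Q))]; w=np.ones(len(Q),bool)
    for _ in range(8):
        a=np.linalg.lstsq(A[w],Q[w,2],rcond=None)[0]; e=Q[:,2]-A@a; w=(e<.001)&(e>-.003)
    print(" ring",k.sum(),w.sum(),"slope along tool x,y deg",np.degrees(a[:2]).round(2),"rim below grasp mm",(a[2]*1e3).round(1))
    # inner hollow sphere fit
    k=(r<.07)&(L[:,2]>.025)&(L[:,2]<.06); C=p["frame"][R][~np.isnan(W[R][:,0])].astype(int)
    k&=(C[:,0]>C[:,2]+40); S=L[k]; 
    return s,p,W,R
E
python3 - <<'E'
from h import *
for n in("wrist","side","scene"): tilt(n)
E
```

```text
Traceback (most recent call last):
  File "h.py", line 20, in tilt
    s,p,W,R=dish(n) if frompkl is None else frompkl
            ~~~~^^^
  File "h.py", line 14, in dish
    R=max(regions_of(p,"dish"),key=lambda r:r["pixels"].sum())["pixels"]
      ~~~^^^^^^^^^^^^^^^^^^^^^^^^^^^^^^^^^^^^^^^^^^^^^^^^^^^^^
ValueError: max() iterable argument is empty
```

```bash
python3 - <<'E'
t=open("h.py").read()
t=t.replace('''    R=max(regions_of(p,"dish"),key=lambda r:r["pixels"].sum())["pixels"]
''','''    M=Ro.from_rotvec(s["ee_rot"]).as_matrix(); c=s["position"]+M@[0,.095,0]
    near=(np.hypot(W[...,0]-c[0],W[...,1]-c[1])<.12)&(abs(W[...,2]-c[2])<.06)
    R=near&(C[...,0]>C[...,2]+50)&(C[...,1]>1.6*C[...,2])
''').replace('cv2.dilate(R.astype(np.uint8),np.ones((9,9))).astype(bool)','near')
open("h.py","w").write(t)
E
python3 - <<'E'
from h import *
for n in("wrist","side","scene"): tilt(n)
E
```

```text
wrist t 7.53 tcp [0.6005 0.0736 0.0893] F [-1.1 -1.1 -2.6] tau [-0.21  0.02 -0.01]
 ball px 453.2 264.5 2894 top [0.605 0.179 0.093] med [0.587 0.161 0.086]
 ring 14888 9176 slope along tool x,y deg [-0.1  0.2] rim below grasp mm 29.1
side t 7.58 tcp [0.6005 0.0736 0.0893] F [-1.   0.3 -2. ] tau [-0.2  -0.06  0.03]
 ball px 269.1 282.1 105 top [0.604 0.185 0.097] med [0.589 0.176 0.088]
 ring 1019 194 slope along tool x,y deg [-0.02  0.38] rim below grasp mm 25.3
scene t 7.63 tcp [0.6005 0.0736 0.0892] F [-0.1 -0.5 -2.5] tau [-0.23  0.04 -0.05]
 ball px 352.6 195.3 55 top [0.608 0.181 0.097] med [0.598 0.169 0.09 ]
 ring 598 127 slope along tool x,y deg [-0.3  -0.35] rim below grasp mm 25.2
```

The dish is level to within about 0.4° and the ball is still centred. Next I lift it, then refine the mat pose.

servo_tool --series "0 0 -0.03 0 0; 0 0 -0.09 0 0; 0 0 -0.18 0 0; 0 0 -0.3 0 0; 0 0 -0.45 0 0; 0 0 -0.63 0 0; 0 0 -0.84 0 0; 0 0 -1.08 0 0"

```text
t: 8.35
position: [0.6006, 0.0736, 0.1003]
ee_rot: [0.156, -3.138, 0.0]
contact_force: [-0.3, -0.1, -1.4]
finger_gap: 0.048
gripper_force: 117.6
```

servo_tool --series "0 0 -0.26 0 0; 0 0 -0.54 0 0; 0 0 -0.83 0 0; 0 0 -1.13 0 0; 0 0 -1.43 0 0; 0 0 -1.73 0 0; 0 0 -2.03 0 0; 0 0 -2.33 0 0"

```text
t: 9.02
position: [0.6006, 0.0736, 0.1237]
ee_rot: [-0.156, 3.138, 0.0]
contact_force: [-0.2, -0.2, -2.6]
finger_gap: 0.05
gripper_force: 117.6
```

servo_tool --series "0 0 -0.3 0 0; 0 0 -0.6 0 0; 0 0 -0.9 0 0; 0 0 -1.2 0 0; 0 0 -1.5 0 0; 0 0 -1.8 0 0; 0 0 -2.1 0 0; 0 0 -2.4 0 0"

```text
t: 9.68
position: [0.6006, 0.0736, 0.1477]
ee_rot: [0.156, -3.138, -0.0]
contact_force: [-0.0, -0.3, -1.5]
finger_gap: 0.05
gripper_force: 117.6
```

servo_tool --series "0 0 -0.3 0 0; 0 0 -0.6 0 0; 0 0 -0.9 0 0; 0 0 -1.2 0 0; 0 0 -1.5 0 0; 0 0 -1.8 0 0; 0 0 -2.1 0 0; 0 0 -2.4 0 0"

```text
t: 10.35
position: [0.6006, 0.0736, 0.1717]
ee_rot: [0.156, -3.138, -0.0]
contact_force: [1.1, 0.1, -2.4]
finger_gap: 0.049
gripper_force: 117.6
```

servo_tool --series "0 0 -0.28 0 0; 0 0 -0.54 0 0; 0 0 -0.78 0 0; 0 0 -1 0 0; 0 0 -1.19 0 0; 0 0 -1.35 0 0; 0 0 -1.47 0 0; 0 0 -1.55 0 0"

```text
t: 11.02
position: [0.6006, 0.0736, 0.187]
ee_rot: [-0.156, 3.138, -0.0]
contact_force: [0.6, 0.3, -0.1]
finger_gap: 0.049
gripper_force: 117.6
```

```bash
python3 - <<'E'
from h import *
for n in("wrist","side","scene"):
    s,p,W,R=tilt(n)
    for r in regions_of(p,"mat")[:2]:
        P=W[r["pixels"]]; P=P[~np.isnan(P[:,0])]; P=P[(P[:,2]<.02)&(P[:,1]<.02)]
        if len(P)>100: print("  mat",round(r["conf"],2),cv2.minAreaRect(P[:,:2].astype(np.float32)))
    if n=="wrist": cv2.imwrite("pics/w4.png",p["frame"][:,:,::-1])
E
```

```text
wrist t 11.02 tcp [0.6006 0.0736 0.187 ] F [ 0.6  0.3 -0.1] tau [-0.24 -0.01 -0.02]
 ball px 453.1 264.5 2903 top [0.605 0.178 0.191] med [0.587 0.161 0.184]
 ring 14869 9061 slope along tool x,y deg [-0.11  0.19] rim below grasp mm 29.1
  mat 0.96 ((0.5760291814804077, -0.15211926400661469), (0.2507162094116211, 0.20539818704128265), 12.983633041381836)
side t 11.12 tcp [0.6007 0.0736 0.187 ] F [ 0.1  0.2 -2.7] tau [-0.23 -0.06  0.05]
 ball px 268.6 255.4 116 top [0.604 0.186 0.194] med [0.59  0.176 0.186]
 ring 1080 212 slope along tool x,y deg [-0.1   0.18] rim below grasp mm 25.6
  mat 0.78 ((0.5546178817749023, -0.15792816877365112), (0.2265164852142334, 0.21542415022850037), 11.659833908081055)
scene t 11.22 tcp [0.6005 0.0736 0.1868] F [-0.7  0.9 -2.3] tau [-0.23 -0.03 -0.01]
 ball px 356.7 168.6 62 top [0.607 0.181 0.193] med [0.599 0.168 0.188]
 ring 651 157 slope along tool x,y deg [0.04 0.14] rim below grasp mm 25.6
  mat 0.86 ((0.568135142326355, -0.1517803817987442), (0.27230048179626465, 0.20339205861091614), 12.981168746948242)
```

The mat middle is at about (0.573, -0.151) with yaw 12.5°. I plan a minimum-jerk path that carries the dish centre in a straight line over 12 s.

```bash
python3 - <<'E'
import numpy as np
c0=np.array([.6006,.0736]); a0=np.radians(95.65); a1=np.radians(12.5)
d=lambda a:np.array([np.cos(a),np.sin(a)])
C0=c0+.095*d(a0); C1=np.array([.573,-.151]); N=144
def pose(i):
    s=i/N; m=10*s**3-15*s**4+6*s**5; a=a0+(a1-a0)*m
    return C0+(C1-C0)*m-.095*d(a),a
p,a=c0.copy(),a0   # commanded pose, tracked with the rounding
for k in range(18):
    ty=d(a); tx=np.array([-ty[1],ty[0]])   # z down: x = y cross z
    tx=np.array([-np.sin(a),np.cos(a)])
    rows=[]
    for i in range(8*k+1,8*k+9):
        q,b=pose(i); e=(q-p)*100; x,y,w=round(e@tx,2),round(e@ty,2),round(-(b-a),3); rows.append(f"{x:g} {y:g} 0 {w:g} 0")
    p=p+(x*tx+y*ty)/100; a=a-w; print("; ".join(rows))
print(p,np.degrees(a))
E
```

```text
0 -0 0 0 0; 0 -0 0 0 0; 0 -0 0 0 0; 0 -0.01 0 0 0; 0.01 -0.01 0 0.001 0; 0.01 -0.02 0 0.001 0; 0.02 -0.03 0 0.002 0; 0.03 -0.05 0 0.002 0
0.01 -0.02 0 0.001 0; 0.03 -0.05 0 0.002 0; 0.04 -0.08 0 0.004 0; 0.07 -0.11 0 0.005 0; 0.09 -0.15 0 0.007 0; 0.12 -0.2 0 0.009 0; 0.15 -0.25 0 0.012 0; 0.19 -0.31 0 0.015 0
0.03 -0.07 0 0.003 0; 0.08 -0.15 0 0.006 0; 0.13 -0.23 0 0.01 0; 0.18 -0.32 0 0.014 0; 0.23 -0.42 0 0.019 0; 0.3 -0.52 0 0.024 0; 0.36 -0.63 0 0.029 0; 0.43 -0.76 0 0.035 0
0.07 -0.13 0 0.006 0; 0.15 -0.27 0 0.012 0; 0.23 -0.42 0 0.019 0; 0.31 -0.57 0 0.026 0; 0.4 -0.74 0 0.034 0; 0.5 -0.91 0 0.042 0; 0.6 -1.09 0 0.05 0; 0.7 -1.28 0 0.059 0
0.1 -0.2 0 0.009 0; 0.2 -0.41 0 0.019 0; 0.3 -0.63 0 0.029 0; 0.41 -0.86 0 0.039 0; 0.53 -1.09 0 0.05 0; 0.64 -1.33 0 0.061 0; 0.77 -1.58 0 0.073 0; 0.89 -1.84 0 0.085 0
0.11 -0.27 0 0.012 0; 0.22 -0.54 0 0.025 0; 0.33 -0.83 0 0.038 0; 0.45 -1.12 0 0.051 0; 0.56 -1.41 0 0.065 0; 0.69 -1.72 0 0.079 0; 0.81 -2.02 0 0.094 0; 0.94 -2.33 0 0.109 0
0.09 -0.33 0 0.015 0; 0.18 -0.66 0 0.03 0; 0.28 -1 0 0.046 0; 0.38 -1.34 0 0.062 0; 0.48 -1.68 0 0.0
[... 1387 characters left out ...]
 -0.36 -0.27 0 0.033 0; -0.43 -0.33 0 0.04 0; -0.51 -0.38 0 0.047 0; -0.58 -0.43 0 0.054 0; -0.64 -0.48 0 0.06 0
-0.07 -0.04 0 0.005 0; -0.13 -0.07 0 0.011 0; -0.18 -0.11 0 0.016 0; -0.24 -0.14 0 0.02 0; -0.28 -0.17 0 0.024 0; -0.33 -0.19 0 0.028 0; -0.36 -0.22 0 0.031 0; -0.4 -0.24 0 0.035 0
-0.03 -0.02 0 0.002 0; -0.06 -0.03 0 0.005 0; -0.09 -0.04 0 0.007 0; -0.11 -0.06 0 0.009 0; -0.13 -0.07 0 0.01 0; -0.14 -0.08 0 0.012 0; -0.16 -0.08 0 0.013 0; -0.17 -0.09 0 0.014 0
-0.01 -0 0 0.001 0; -0.01 -0.01 0 0.001 0; -0.02 -0.01 0 0.002 0; -0.02 -0.01 0 0.002 0; -0.02 -0.01 0 0.002 0; -0.02 -0.01 0 0.002 0; -0.02 -0.01 0 0.002 0; -0.02 -0.01 0 0.002 0
[ 0.48026191 -0.171516  ] 12.513823926517558
```

servo_tool --series "0 0 0 0 0; 0 -0.01 0 0 0; 0.01 -0.01 0 0.001 0; 0.01 -0.02 0 0.001 0; 0.02 -0.03 0 0.002 0; 0.03 -0.05 0 0.002 0"

```text
t: 11.82
position: [0.6003, 0.0731, 0.1869]
ee_rot: [0.153, -3.138, -0.0]
contact_force: [-0.7, 0.3, -1.9]
finger_gap: 0.051
gripper_force: 117.6
```

servo_tool --series "0.01 -0.02 0 0.001 0; 0.03 -0.05 0 0.002 0; 0.04 -0.08 0 0.004 0; 0.07 -0.11 0 0.005 0; 0.09 -0.15 0 0.007 0; 0.12 -0.2 0 0.009 0; 0.15 -0.25 0 0.012 0; 0.19 -0.31 0 0.015 0"

```text
t: 12.48
position: [0.5987, 0.0697, 0.1869]
ee_rot: [0.129, -3.139, -0.0]
contact_force: [-0.5, 0.2, -2.2]
finger_gap: 0.051
gripper_force: 117.6
```

servo_tool --series "0.03 -0.07 0 0.003 0; 0.08 -0.15 0 0.006 0; 0.13 -0.23 0 0.01 0; 0.18 -0.32 0 0.014 0; 0.23 -0.42 0 0.019 0; 0.3 -0.52 0 0.024 0; 0.36 -0.63 0 0.029 0; 0.43 -0.76 0 0.035 0"

```text
t: 13.15
position: [0.595, 0.0618, 0.1869]
ee_rot: [0.073, -3.141, -0.0]
contact_force: [-0.1, 0.5, -3.6]
finger_gap: 0.052
gripper_force: 117.6
```

servo_tool --series "0.07 -0.13 0 0.006 0; 0.15 -0.27 0 0.012 0; 0.23 -0.42 0 0.019 0; 0.31 -0.57 0 0.026 0; 0.4 -0.74 0 0.034 0; 0.5 -0.91 0 0.042 0; 0.6 -1.09 0 0.05 0; 0.7 -1.28 0 0.059 0"

```text
t: 13.82
position: [0.5886, 0.0486, 0.1869]
ee_rot: [-0.02, -3.141, 0.0]
contact_force: [-0.2, 0.3, -2.4]
finger_gap: 0.049
gripper_force: 117.7
```

servo_tool --series "0.1 -0.2 0 0.009 0; 0.2 -0.41 0 0.019 0; 0.3 -0.63 0 0.029 0; 0.41 -0.86 0 0.039 0; 0.53 -1.09 0 0.05 0; 0.64 -1.33 0 0.061 0; 0.77 -1.58 0 0.073 0; 0.89 -1.84 0 0.085 0"

```text
t: 14.48
position: [0.5794, 0.0302, 0.1869]
ee_rot: [-0.154, -3.138, 0.0]
contact_force: [0.7, -0.8, -3.1]
finger_gap: 0.05
gripper_force: 117.8
```

servo_tool --series "0.11 -0.27 0 0.012 0; 0.22 -0.54 0 0.025 0; 0.33 -0.83 0 0.038 0; 0.45 -1.12 0 0.051 0; 0.56 -1.41 0 0.065 0; 0.69 -1.72 0 0.079 0; 0.81 -2.02 0 0.094 0; 0.94 -2.33 0 0.109 0"

```text
t: 15.15
position: [0.5678, 0.0079, 0.1869]
ee_rot: [0.325, 3.125, -0.0]
contact_force: [0.7, 0.3, -3.0]
finger_gap: 0.052
gripper_force: 117.9
```

servo_tool --series "0.09 -0.33 0 0.015 0; 0.18 -0.66 0 0.03 0; 0.28 -1 0 0.046 0; 0.38 -1.34 0 0.062 0; 0.48 -1.68 0 0.078 0; 0.58 -2.03 0 0.094 0; 0.69 -2.37 0 0.111 0; 0.79 -2.72 0 0.128 0"

```text
t: 15.82
position: [0.5545, -0.0171, 0.1869]
ee_rot: [-0.524, -3.097, -0.0]
contact_force: [0.2, 0.3, -2.1]
finger_gap: 0.051
gripper_force: 117.9
```

servo_tool --series "0.06 -0.37 0 0.017 0; 0.12 -0.73 0 0.035 0; 0.18 -1.1 0 0.052 0; 0.24 -1.46 0 0.07 0; 0.31 -1.83 0 0.088 0; 0.37 -2.2 0 0.106 0; 0.43 -2.56 0 0.124 0; 0.49 -2.93 0 0.143 0"

```text
t: 16.48
position: [0.5403, -0.0432, 0.1869]
ee_rot: [-0.745, -3.052, -0.0]
contact_force: [-1.1, -0.2, -1.5]
finger_gap: 0.053
gripper_force: 117.9
```

servo_tool --series "0.01 -0.37 0 0.018 0; 0.02 -0.74 0 0.037 0; 0.03 -1.11 0 0.055 0; 0.04 -1.47 0 0.074 0; 0.05 -1.83 0 0.093 0; 0.06 -2.2 0 0.112 0; 0.07 -2.55 0 0.131 0; 0.07 -2.91 0 0.15 0"

```text
t: 17.15
position: [0.5263, -0.0687, 0.1869]
ee_rot: [-0.971, -2.988, -0.0]
contact_force: [0.4, 0.2, -2.4]
finger_gap: 0.052
gripper_force: 117.9
```

servo_tool --series "-0.04 -0.35 0 0.019 0; -0.09 -0.69 0 0.037 0; -0.13 -1.03 0 0.056 0; -0.18 -1.37 0 0.075 0; -0.22 -1.7 0 0.094 0; -0.27 -2.03 0 0.112 0; -0.31 -2.35 0 0.131 0; -0.36 -2.67 0 0.15 0"

```text
t: 17.82
position: [0.5136, -0.0925, 0.1869]
ee_rot: [-1.193, -2.906, -0.0]
contact_force: [-0.2, 0.1, -1.2]
finger_gap: 0.047
gripper_force: 117.9
```

servo_tool --series "-0.09 -0.3 0 0.018 0; -0.18 -0.6 0 0.036 0; -0.28 -0.89 0 0.054 0; -0.37 -1.18 0 0.072 0; -0.46 -1.46 0 0.09 0; -0.55 -1.74 0 0.108 0; -0.63 -2 0 0.125 0; -0.72 -2.27 0 0.142 0"

```text
t: 18.48
position: [0.5028, -0.1137, 0.1869]
ee_rot: [-1.395, -2.815, -0.0]
contact_force: [-0.7, 0.0, -2.3]
finger_gap: 0.053
gripper_force: 117.9
```

servo_tool --series "-0.12 -0.24 0 0.017 0; -0.25 -0.47 0 0.034 0; -0.36 -0.7 0 0.05 0; -0.48 -0.93 0 0.067 0; -0.6 -1.15 0 0.083 0; -0.71 -1.36 0 0.098 0; -0.82 -1.56 0 0.114 0; -0.93 -1.76 0 0.129 0"

```text
t: 19.15
position: [0.4945, -0.1317, 0.1869]
ee_rot: [-1.574, -2.719, -0.0]
contact_force: [-1.0, -0.1, -2.9]
finger_gap: 0.048
gripper_force: 117.9
```

servo_tool --series "-0.14 -0.18 0 0.014 0; -0.26 -0.35 0 0.029 0; -0.39 -0.51 0 0.043 0; -0.51 -0.67 0 0.057 0; -0.63 -0.83 0 0.07 0; -0.75 -0.98 0 0.083 0; -0.87 -1.12 0 0.096 0; -0.98 -1.26 0 0.108 0"

```text
t: 19.82
position: [0.4885, -0.1464, 0.1869]
ee_rot: [-1.718, -2.63, -0.0]
contact_force: [-0.5, -0.1, -1.6]
finger_gap: 0.05
gripper_force: 117.9
```

servo_tool --series "-0.12 -0.12 0 0.012 0; -0.23 -0.23 0 0.024 0; -0.35 -0.34 0 0.035 0; -0.46 -0.44 0 0.046 0; -0.56 -0.54 0 0.056 0; -0.67 -0.64 0 0.066 0; -0.76 -0.73 0 0.076 0; -0.86 -0.81 0 0.085 0"

```text
t: 20.48
position: [0.4846, -0.1575, 0.1869]
ee_rot: [-1.828, -2.555, 0.0]
contact_force: [-0.4, 0.5, -2.4]
finger_gap: 0.053
gripper_force: 117.8
```

servo_tool --series "-0.09 -0.07 0 0.009 0; -0.19 -0.14 0 0.018 0; -0.27 -0.21 0 0.026 0; -0.36 -0.27 0 0.033 0; -0.43 -0.33 0 0.04 0; -0.51 -0.38 0 0.047 0; -0.58 -0.43 0 0.054 0; -0.64 -0.48 0 0.06 0"

```text
t: 21.15
position: [0.4822, -0.1651, 0.1869]
ee_rot: [1.903, 2.499, 0.0]
contact_force: [-0.5, 1.0, -3.3]
finger_gap: 0.047
gripper_force: 117.8
```

servo_tool --series "-0.07 -0.04 0 0.005 0; -0.13 -0.07 0 0.011 0; -0.18 -0.11 0 0.016 0; -0.24 -0.14 0 0.02 0; -0.28 -0.17 0 0.024 0; -0.33 -0.19 0 0.028 0; -0.36 -0.22 0 0.031 0; -0.4 -0.24 0 0.035 0"

```text
t: 21.82
position: [0.4809, -0.1695, 0.1869]
ee_rot: [-1.946, -2.466, 0.0]
contact_force: [0.9, -0.2, -2.1]
finger_gap: 0.046
gripper_force: 117.8
```

servo_tool --series "-0.03 -0.02 0 0.002 0; -0.06 -0.03 0 0.005 0; -0.09 -0.04 0 0.007 0; -0.11 -0.06 0 0.009 0; -0.13 -0.07 0 0.01 0; -0.14 -0.08 0 0.012 0; -0.16 -0.08 0 0.013 0; -0.18 -0.1 0 0.016 0"

```text
t: 22.48
position: [0.4804, -0.1715, 0.1869]
ee_rot: [1.966, 2.451, 0.0]
contact_force: [-0.7, -0.1, -2.0]
finger_gap: 0.05
gripper_force: 117.8
```

```bash
python3 - <<'E'
from h import *
for n in("wrist","scene","side"):
    s,p,W,R=tilt(n); C=p["frame"].astype(int)
    cv2.imwrite(f"pics/{n}5.png",p["frame"][:,:,::-1])
    for r in regions_of(p,"mat")[:1]:
        P=W[r["pixels"]]; P=P[~np.isnan(P[:,0])]; P=P[(P[:,2]<.02)]
        if len(P)>100: print("  mat",cv2.minAreaRect(P[:,:2].astype(np.float32)))
    M=Ro.from_rotvec(s["ee_rot"]).as_matrix(); L=(W-s["position"])@M
    m=R&(abs(L[...,1]-.19)<.02)&(L[...,2]<.0)
    if m.any(): print("  free lug",m.sum(),W[m].mean(0).round(4),"tool",L[m].mean(0).round(4))
print(np.degrees(np.arctan2(M[1,1],M[0,1])))
E
```

```text
wrist t 22.48 tcp [ 0.4804 -0.1715  0.1869] F [-0.7 -0.1 -2. ] tau [-0.03  0.22 -0.01]
 ball px 453.1 264.6 2897 top [ 0.584 -0.137  0.19 ] med [ 0.567 -0.149  0.184]
 ring 14942 9173 slope along tool x,y deg [-0.04  0.31] rim below grasp mm 29.1
  mat ((0.5684020519256592, -0.1524704247713089), (0.2587488889694214, 0.1994810402393341), 12.857767105102539)
scene t 22.58 tcp [ 0.4804 -0.1715  0.1869] F [ 0.9  0.3 -3. ] tau [-0.05  0.21 -0.05]
 ball px 230.9 180.9 91 top [ 0.59  -0.138  0.194] med [ 0.582 -0.151  0.186]
 ring 880 262 slope along tool x,y deg [0.02 0.34] rim below grasp mm 25.7
  mat ((0.5728098154067993, -0.14962579309940338), (0.26192548871040344, 0.20494437217712402), 12.747775077819824)
  free lug 193 [ 0.6692 -0.1322  0.2039] tool [-0.0026  0.1928 -0.017 ]
side t 22.68 tcp [ 0.4804 -0.1715  0.1869] F [-0.5 -0.3 -2.6] tau [-0.07  0.2   0.06]
 ball px 317.5 175.4 83 top [ 0.585 -0.132  0.193] med [ 0.571 -0.142  0.184]
 ring 739 113 slope along tool x,y deg [-0.17  0.43] rim below grasp mm 25.1
  free lug 42 [ 0.6645 -0.1223  0.2089] tool [ 0.008   0.1904 -0.0219]
12.545773524454985
```

View pics/scene5.png

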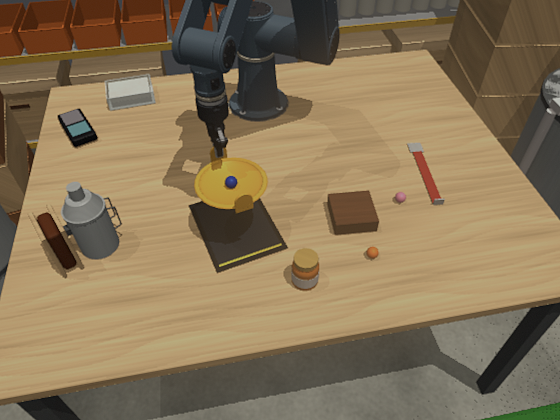

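View pics/wrist5.png

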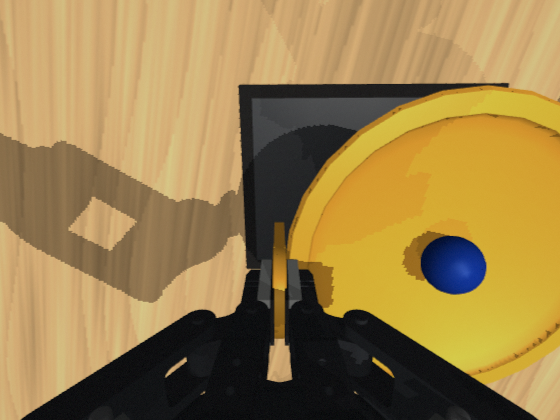

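The ball is still at wrist pixel (453,265), unchanged from the lift. The dish is level and over the mat, and the free lug at scene pixel (244,204) points at the yellow stripe. I'll let it settle and then hand in.

servo_tool --series "0 0 0 0 0; 0 0 0 0 0; 0 0 0 0 0; 0 0 0 0 0; 0 0 0 0 0; 0 0 0 0 0; 0 0 0 0 0; 0 0 0 0 0"

```text
t: 23.45
position: [0.4804, -0.1715, 0.1869]
ee_rot: [1.965, 2.451, -0.0]
contact_force: [-0.4, 0.2, -2.5]
finger_gap: 0.049
gripper_force: 117.8
```

```bash
python3 - <<'E'
from h import *
tilt("wrist"); print(sense()["dq"].round(4)); print(close_job())
E
```

```text
wrist t 23.45 tcp [ 0.4804 -0.1715  0.1869] F [-0.4  0.2 -2.5] tau [-0.05  0.23  0.04]
 ball px 453.1 264.6 2900 top [ 0.584 -0.137  0.19 ] med [ 0.567 -0.149  0.184]
 ring 14923 9252 slope along tool x,y deg [-0.05  0.29] rim below grasp mm 29.2
[-0.0003  0.001   0.0019 -0.0003  0.0007  0.0005]
the job is handed in; nothing more can be done
None
```

I handed the job in at about 23.5 s with the dish held still by one lug about 15 cm above the mat's middle: it is level to about 0.3°, the ball is centred, and the free lug points over the yellow-striped end.

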